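# Slide the drill guide to its ball detent and hold it

### The arm

A 6-joint arm with a two-finger parallel gripper is mounted at the origin on a cart in front of the work surface, level with it; the furniture and walls round the work are solid. World frame = base frame: x ahead of the robot, y to its left, z up, the work surface at z = 0. Lengths are in m, angles in rad, forces in N, time in s.
With the tool pointing down it reaches from about 0.275 to 0.825 m from the base axis. Payload 5.2 kg.
Tool frame: the origin (TCP) lies at the very end of the fingers, on their centre line; the grasp point (between the pads) lies 19 mm behind it (bot.grip_point_offset is the distance from the TCP to the grasp point, in m); z points along the fingers, y is the line along which they close (so a half turn about z gives the same grasp; the last joint's range is limited). The gripper opens to 93 mm and grips with 3 to 60 N. Pads are 15 mm wide; open, the fingers measure 128 mm over their backs; the gripper's body (75 mm by 188 mm) begins 65 mm behind the grasp point.
Start: joints at [-1.381, 0.259, 1.535, -0, 1.348, -0.203], TCP at [0.211, -0.508, 0.196] pointing down, gripper open.
Joint ranges: [-3.14, 3.14], [-0.91, 2.08], [0.19, 2.58], [-1.22, 4.36], [0.22, 2.71], [-3.12, 3.12]. Speed limits (rad/s): [2.57, 2.57, 3.14, 3.14, 3.14, 3.14].

### API

Orientations are given as a rotation vector (axis times angle).
In Python, from bench import bot gives the robot as it stands.
- The arm moves only by the tool jog_arm, never from a script. Its argument "plan" is one flat list of numbers, 4 for each row, row after row: the shift along the tool's x, y, z in m, then the turn about the tool's z in rad. A call has 1 to 20 rows; each row is the pose to reach, as a shift and turn from the pose commanded when the call began, along the tool's axes at that moment; what a row does not reach only later rows make up. A row lasts 1/8 s, in which the tool goes at most 62.5 mm and 10.7 degrees, less where a joint would pass 70% of its speed; a pose out of reach is approached as far as the arm can. A call with a gripper value outside its range is refused whole. "gripper" is the finger opening in m, from 0 to 0.093, set as the call begins (left out, the last holds). The fingers move at their own pace and stop on an object; "grip_force" is the grip in N (left out, the last holds). Time passes only in rows, so rows that repeat a pose let the fingers close. It gives the time, the measured TCP pose, the force, the opening and the grip force at its end, in the units of the state.
- bot.state(): the state, without advancing time (a new reading comes with each control period).
- bot.camera(name): name is "scene" or "top" or "wrist"; returns the picture (420x560x3 uint8, red, green, blue); there is no depth.
- bot.calibration(name): a dict with "fx", "fy", "cx", "cy" (pixels), "eye" and "orientation" of the camera in the world. Camera axes: x right, y down, z forward; pixel columns grow to the right and rows downward; lengths in m; the calibration is good to about 2 mm. A picture is of the moment at which its call begins: read the wrist's pose just before it. calibration takes no time and is no camera call; for the wrist camera it gives the pose at the moment of the call.
- bot.finish_job(): hands the job in; it is judged then, once.
The state is a dict: "t": time; "joint_positions": joint angles; "joint_velocities": joint speeds; "effort": joint torques, N m; "tool_pos": TCP position; "orientation": TCP orientation; "wrist_force": force on the tool from outside, world axes, zero at the start; "moment": the same for the moment, N m; "finger_gap": finger opening in m; "grasp_force": force on a finger pad.
Only numpy, scipy, OpenCV 4.12 (cv2) and the standard library are available. Lean on these libraries where they do the work, as an engineer would, in place of code of your own. Each camera call takes 0.05 s, during which the arm holds its last target. There are 200 camera calls.

### The job

The next hole in the shelf board is to be bored. Free the drill guide first, by turning its black clamp lever a quarter turn anticlockwise until it lies in line with the rail (clear of the drill); then take the guide by its wooden knob, slide it along the rail to the brass stop strip until its spring ball drops into the notch, without running on past it, and finish there still gripping the knob, with the guide sitting still in the notch. Leave the bench dog, wax tin and oak wedge where they are.

Things in the scene. Friction and masses are not known exactly. Their poses are not given: they have to be found in the camera images.
- jig: fixed boring jig: pale wooden board 160 x 460 x 18 mm lying flat, on it an aluminium rail 40 mm wide, 28 high, 420 long (rail top 46 mm above the bench). Origin on the bench; the board reaches x -85 to +75, y -230 to +230 mm, the rail's centre line is at x +30. y runs along the rail (roughly to the robot's left), x across it away from the robot, z up
- guide (a joint): place of the drill guide along the rail, m: 0 at mid-rail, grows towards the jig's +y, stops at -0.12 and 0.13. The guide is a dark steel saddle, 60 mm across x 90 mm along the rail, top 67 mm above the bench; lever hub 30 mm from its middle on the -y side, knob 30 mm on the +y side. Free, it drags 1 to 2 N; clamped, some 50 N hold it and it must not be forced
- bushing (a point): on the axis of the drill bushing, at the end of the guide's short arm, 55 mm from the rail's centre line on the robot's side, 24 mm above the bench; moves with the guide. A 10 mm spring ball, in a brass plunger under the arm, presses towards the rail at the same place along it
- grip_knob: the dark wooden knob standing on the guide, 27 to 29 mm thick, 56 mm high, its foot 67 mm and its top 123 mm above the bench; origin at the centre of its foot. It moves with the guide and turns freely on its stud
- knob_mid (a point): point on the knob's axis, 102 mm above the bench, the height to grip it at
- clamp_lever (a joint): angle of the black clamp lever, rad: 0 = pointing square across the rail towards the robot (clamped tight), grows anticlockwise seen from above, 1.57 = in line with the rail, pointing to the jig's -y, away from the knob (free). The clamp lets go at about 1.1; stops at -0.1 and 2.4. It stays where it is left and takes up to 0.2 N m to turn (3 N at the grip)
- lever_pivot (a point): point on the lever's upright turning axis, 104 mm above the bench, level with the lever's grip; moves with the guide
- lever_grip (a point): middle of the lever's round, level grip, 62 mm from the turning axis, 104 mm above the bench; the grip is 16 mm thick and reaches from 36 to 84 mm from the axis
- stop_strip: brass stop strip, 84 mm long, 18 high, 7.5 thick, screwed to the side of the rail that faces the robot, V notch in its middle (12 mm wide at the mouth); its ends are ramps 20 mm long, which the ball climbs with up to 3 N. Origin at the bench, under the notch, in the plane of the rail's side; axes as the jig's. A pencilled cross for the bushing lies 35 mm from it on the board
- notch (a point): middle of the strip's notch, level with the strip's front face, 32 mm above the bench; axes as the jig's. The ball is home when bushing and notch have the same y in the jig's frame. It drops in with a pull of about 5 N and takes about 8 N to push on out; a guide let loose up to 3 mm away is drawn home by it
- bench_dog: bystander: dark iron bench dog, 32 x 144 x 30 mm, lying behind the jig; origin at the centre of its underside
- wax_tin: bystander: round flat tin, 67 mm wide, 24 mm high, near the jig's -y end; origin at the centre of its underside
- oak_wedge: bystander: small oak wedge, 26 x 80 x 18 mm, near the jig's +y end; origin at the centre of its underside

How it is judged:
By the outcome, as a careful person would: the job done as asked, in the order asked, and still so for the second after the job is handed in, while the arm keeps its last pose, push and grip.
It also fails if it takes over 48 s, if anything falls off the work surface, if the arm or the gripper's body presses on something with over 40 N, if the wrist force passes 120 N, or if a joint passes its speed limit or range.

## Working session

There is one attempt and no reset: what is moved stays moved. The work goes in short steps, Python scripts to look and compute and a tool call to move; the robot and the scene stay as the last step left them, time stands still between calls to the robot, and variables do not carry over. Pictures are saved under pics/ and viewed, at most 10 in all, crops included, and the job is handed in when it is done.

Besides the shell and the picture viewer there is one more tool, called after ">>>" as name(argument=value, ...) on one line, values as JSON. jog_arm: Moves the arm, as the interface text tells. Its arguments: {"type":"object","properties":{"plan":{"type":"array","items":{"type":"number"}},"gripper":{"type":"number"},"grip_force":{"type":"number"}},"required":["plan"]}

```bash
mkdir -p pics; python3 - <<'E'
from bench import bot
import cv2,numpy as np
for n in ("top","scene"):
    im=bot.camera(n); cv2.imwrite(f"pics/{n}0.png",im[:,:,::-1]); print(n,bot.calibration(n))
s=bot.state(); print(s["t"],s["tool_pos"],s["orientation"],s["finger_gap"],s["wrist_force"]); print(bot.calibration("wrist"))
E
```

```text
top {'fx': 382.1967774033376, 'fy': 382.1967774033376, 'cx': 281.1131850183934, 'cy': 206.9227531641034, 'eye': array([0.49550452, 0.01092323, 1.0070709 ]), 'orientation': array([-2.15691033,  2.19734167, -0.11936781])}
scene {'fx': 401.4568247125635, 'fy': 401.4568247125635, 'cx': 282.84143517648056, 'cy': 213.75770651190425, 'eye': array([0.05073163, 0.83275221, 0.65453415]), 'orientation': array([-0.71331624,  2.41380969, -1.40275732])}
0.1 [ 0.21044457 -0.50757933  0.19530371] [-3.07957861e+00 -6.12793051e-01  4.59057141e-05] 0.09301072711283327 [-0.25215141  0.02705447 -0.18065984]
{'fx': 305.0738664268462, 'fy': 305.0738664268462, 'cx': 283.70372164274534, 'cy': 213.5080643091412, 'eye': array([ 0.28754829, -0.47548445,  0.3827611 ]), 'orientation': array([ 2.39302102, -1.59793721, -0.24808086])}
```

View pics/top0.png

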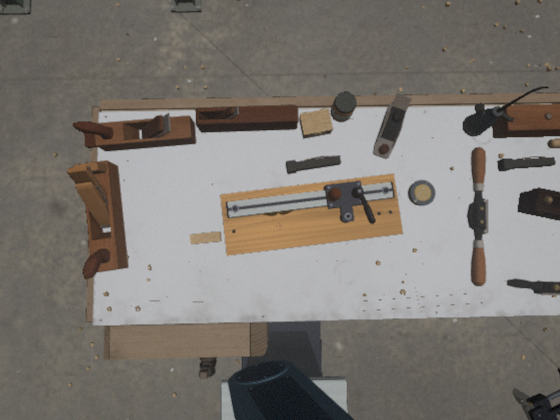

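View pics/scene0.png

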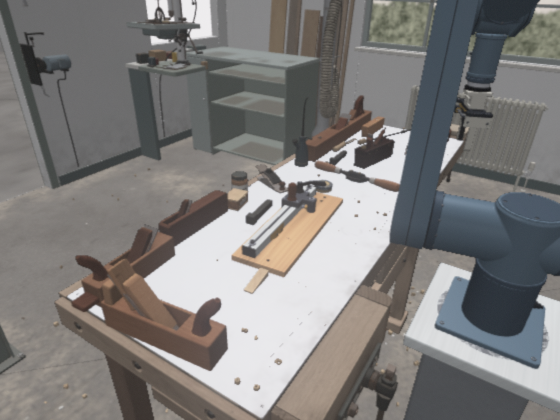

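The top view shows the jig board with corners near (221,194), (394,175), (402,233) and (227,254). The knob is near (334,195), the lever runs from its hub at (358,190) to its tip at (372,220), and the brass strip is near (278,212). I'll measure these next on an enlarged crop.

```bash
cat > h.py <<'E'
import numpy as np,cv2
from scipy.spatial.transform import Rotation as R
from bench import bot
def cast(c,uv,z):
    uv=np.atleast_2d(np.asarray(uv,float)); M=R.from_rotvec(c["orientation"]).as_matrix()
    d=np.c_[(uv[:,0]-c["cx"])/c["fx"],(uv[:,1]-c["cy"])/c["fy"],np.ones(len(uv))]@M.T
    return c["eye"]+d*((z-c["eye"][2])/d[:,2])[:,None]
def proj(c,p):
    q=(np.atleast_2d(p)-c["eye"])@R.from_rotvec(c["orientation"]).as_matrix()
    return np.c_[q[:,0]/q[:,2]*c["fx"]+c["cx"],q[:,1]/q[:,2]*c["fy"]+c["cy"]]
E
python3 - <<'E'
from h import *
im=cv2.imread("pics/top0.png"); c=bot.calibration("top")
hsv=cv2.cvtColor(im,cv2.COLOR_BGR2HSV)
m=cv2.inRange(hsv,(8,80,90),(25,255,255)); m[:170]=0;m[260:]=0;m[:,:215]=0;m[:,405:]=0
m=cv2.morphologyEx(m,cv2.MORPH_OPEN,np.ones((3,3)))
pts=cv2.findNonZero(m).reshape(-1,2)
hull=cv2.convexHull(pts).reshape(-1,2)
w=cast(c,hull,0.018)[:,:2].astype(np.float32)
r=cv2.minAreaRect(w); print(r, cv2.boxPoints(r))
cr=im[165:260,210:410]; cv2.imwrite("pics/c0.png",cv2.resize(cr,None,fx=4,fy=4,interpolation=cv2.INTER_CUBIC))
E
```

```text
((0.5718162655830383, -0.06661802530288696), (0.15784142911434174, 0.48245203495025635), 5.949487686157227) [[ 0.46831715  0.16512841]
 [ 0.51832414 -0.31472498]
 [ 0.6753154  -0.29836446]
 [ 0.6253084   0.18148893]]
```

View pics/c0.png

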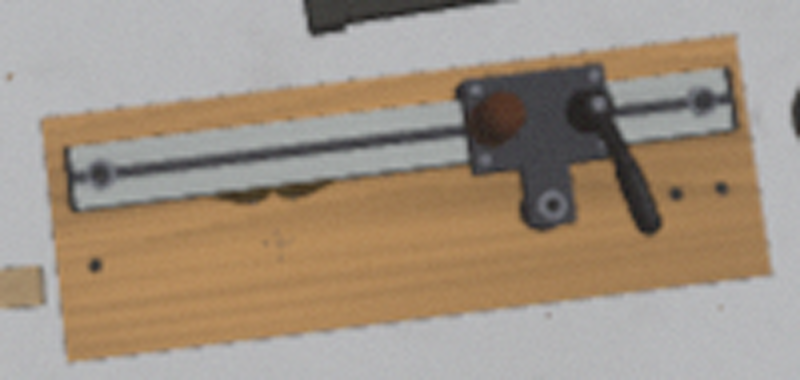

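```bash
cat >> h.py <<'E'
def crop(X): return (np.atleast_2d(X)+.5)/4-.5+[210,165]
E
python3 - <<'E'
from h import *
c=bot.calibration("top")
B=cast(c,crop([(42,118),(738,36),(772,272),(68,360)]),.018)[:,:2]
print(B)
rl=cast(c,crop([(68,150),(74,210),(730,68),(736,130)]),.046)[:,:2]; print("rail",rl)
a=(B[0]+B[3]-B[1]-B[2])/2; print("len",np.linalg.norm(a), "w",np.linalg.norm(B[0]-B[3]),np.linalg.norm(B[1]-B[2]))
yb=a/np.linalg.norm(a); r=(rl[0]+rl[1]-rl[2]-rl[3])/2; print("raillen",np.linalg.norm(r),"dirs",np.degrees(np.arctan2(-a[0],a[1])),np.degrees(np.arctan2(-r[0],r[1])))
th=(np.arctan2(-a[0],a[1])+np.arctan2(-r[0],r[1]))/2
ex=np.array([np.cos(th),np.sin(th)]); ey=np.array([-np.sin(th),np.cos(th)])
o1=B.mean(0)+ex*.005; o2=rl.mean(0)-ex*.03; o=(o1+o2)/2; print("th",th,"origins",o1,o2)
for n,p,z in [("knobtop",(498,117),.118),("hub",(590,108),.11),("levertip",(650,225),.104),("bush",(552,205),.05),("cross",(278,242),.018),("notch",(268,192),.036),("saddleTL",(462,84),.067),("TR",(603,67),.067),("BR",(608,160),.067),("BL",(474,175),.067)]:
    w=cast(c,crop(p),z)[0,:2]; print(n,w.round(4),"jig",((w-o)@ex).round(4),((w-o)@ey).round(4))
E
```

```text
[[ 0.62835534  0.15610523]
 [ 0.67468235 -0.30111991]
 [ 0.51939374 -0.31579016]
 [ 0.47161717  0.14003052]]
rail [[ 0.60393417  0.13568247]
 [ 0.56589408  0.13211449]
 [ 0.64902408 -0.28617308]
 [ 0.60914427 -0.28810607]]
len 0.458941213761557 w 0.15756030815751298 0.15598002723956136
raillen 0.4233486008605849 dirs 5.8844444780638145 5.988850317923217
th 0.10361404362494106 origins [ 0.57848533 -0.07967644] [ 0.57716005 -0.07972341]
knobtop [ 0.6108 -0.1259] jig 0.028 -0.0493
hub [ 0.6163 -0.1819] jig 0.0277 -0.1056
levertip [ 0.5465 -0.2162] jig -0.0453 -0.1325
bush [ 0.5633 -0.1685] jig -0.0237 -0.0868
cross [0.5448 0.004 ] jig -0.0242 0.0867
notch [0.5759 0.0099] jig 0.0073 0.0893
saddleTL [ 0.6385 -0.1119] jig 0.057 -0.0383
TR [ 0.6477 -0.2003] jig 0.057 -0.1272
BR [ 0.5894 -0.2011] jig -0.0011 -0.1219
BL [ 0.5815 -0.1177] jig -0.0002 -0.0381
```

>>> jog_arm(plan=[0.02, -0.006, 0, 0, 0.06, -0.019, 0, 0, 0.1, -0.032, 0, 0, 0.14, -0.045, 0, 0, 0.18, -0.058, 0, 0, 0.22, -0.071, 0, 0, 0.26, -0.084, 0, 0, 0.3, -0.097, 0, 0, 0.34, -0.11, 0, 0, 0.375, -0.121, 0, 0, 0.4, -0.129, 0, 0, 0.4, -0.129, 0, 0, 0.4, -0.129, 0, 0], gripper=0.06, grip_force=10)

```text
t: 1.72
tool_pos: [0.5303, -0.2353, 0.1959]
orientation: [-3.081, -0.614, 0.001]
wrist_force: [-0.0, -0.0, -0.3]
finger_gap: 0.06
grasp_force: 0.0
```

```bash
python3 - <<'E'
from h import *
c=bot.calibration("wrist"); im=bot.camera("wrist"); cv2.imwrite("pics/w1.png",im[:,:,::-1]); np.save("w1.npy",c,allow_pickle=True)
t=bot.camera("top"); cv2.imwrite("pics/top1.png",t[:,:,::-1])
s=bot.state(); print(s["t"],s["tool_pos"],s["orientation"],s["finger_gap"]); print(c["eye"])
E
```

```text
1.825 [ 0.53003064 -0.23610203  0.19603519] [-3.08135859e+00 -6.11841998e-01  5.92981395e-04] 0.059572076347862414
[ 0.60742871 -0.20285041  0.3832318 ]
```

View pics/w1.png

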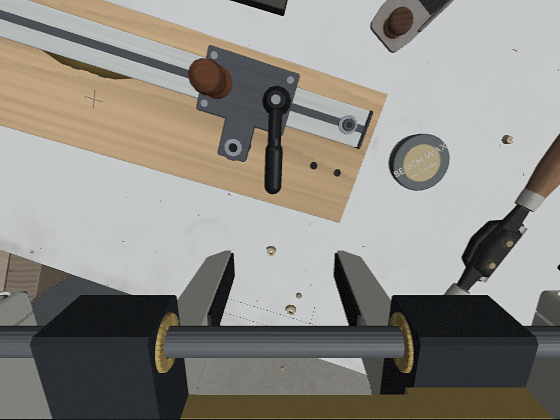

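The wrist view shows the lever hub at (277,99) with its grip running to a tip at (273,193). The bushing is at (233,147), the pencil cross at (94,99), the knob near (207,76), and the brass notch near (95,73).

```bash
cat >> h.py <<'E'
th=0.1036; ex=np.array([np.cos(th),np.sin(th)]); ey=np.array([-np.sin(th),np.cos(th)]); o=np.array([.5778,-.0797])
def jig(p): return np.array([(np.asarray(p)[:2]-o)@ex,(np.asarray(p)[:2]-o)@ey]).round(4)
E
python3 - <<'E'
from h import *
c=np.load("w1.npy",allow_pickle=True).item()
im=cv2.imread("pics/w1.png")
for n,p,z in [("BR board",(387,94),.018),("BRn",(341,222),.018),("railscrew",(348,125),.046),("railTR",(373,112),.046),("railBR",(361,149),.046),("hub",(277,99),.115),("tip",(273,190),.104),("grip",(274,165),.104),("saddleTL",(210,45),.067),("TR",(300,73),.067),("BR",(286,133),.067),("BL",(197,107),.067),("bush.04",(233,147),.04),("cross",(94,99),.018),("knob .115",(206,75),.115),("knobfoot",(222,86),.075),("notch",(95,74),.036)]:
    w=cast(c,p,z)[0,:2]; print(n,w.round(4),jig(w))
s=bot.state(); print(R.from_rotvec(s["orientation"]).as_matrix().round(4))
cv2.imwrite("pics/w1c.png",cv2.resize(im[20:210,40:310],None,fx=2.9,fy=2.9,interpolation=cv2.INTER_CUBIC))
E
```

```text
BR board [ 0.6741 -0.3   ] [ 0.073  -0.2291]
BRn [ 0.5179 -0.3186] [-0.0843 -0.2314]
railscrew [ 0.6259 -0.269 ] [ 0.0283 -0.1933]
railTR [ 0.6478 -0.2875] [ 0.0481 -0.2139]
railBR [ 0.6088 -0.2932] [ 0.0088 -0.2155]
hub [ 0.6182 -0.1923] [ 0.0285 -0.1162]
tip [ 0.5431 -0.2186] [-0.0488 -0.1346]
grip [ 0.5652 -0.2107] [-0.0261 -0.129 ]
saddleTL [ 0.6397 -0.1155] [ 0.0579 -0.042 ]
TR [ 0.6499 -0.2019] [ 0.0591 -0.129 ]
BR [ 0.594  -0.2109] [ 0.0025 -0.1321]
BL [ 0.5833 -0.1209] [ 0.0012 -0.0415]
bush.04 [ 0.5566 -0.1633] [-0.0298 -0.081 ]
cross [0.5433 0.0011] [-0.026  0.084]
knob .115 [ 0.613  -0.1326] [ 0.0296 -0.0563]
knobfoot [ 0.6106 -0.1389] [ 0.0265 -0.0623]
notch [ 0.5712 -0.0047] [0.0011 0.0752]
[[ 9.241e-01  3.821e-01 -4.000e-04]
 [ 3.821e-01 -9.241e-01  0.000e+00]
 [-4.000e-04 -1.000e-04 -1.000e+00]]
```

View pics/w1c.png

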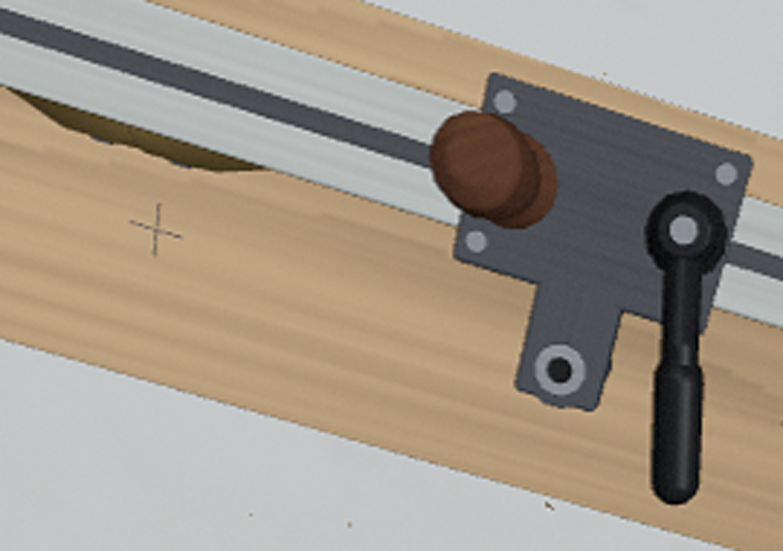

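>>> jog_arm(plan=[0.018, -0.006, 0.005, 0.02, 0.036, -0.012, 0.02, 0.04, 0.036, -0.012, 0.05, 0.04, 0.036, -0.012, 0.08, 0.04, 0.036, -0.012, 0.1, 0.04, 0.036, -0.012, 0.111, 0.04, 0.036, -0.012, 0.111, 0.04])

```text
t: 2.7
tool_pos: [0.5587, -0.2113, 0.0846]
orientation: [-3.092, -0.55, 0.001]
wrist_force: [-0.1, -0.1, 0.5]
finger_gap: 0.0599
grasp_force: 0.0
```

>>> jog_arm(plan=[0, 0, 0, 0, 0, 0, 0, 0, 0, 0, 0, 0, 0, 0, 0, 0, 0, 0, 0, 0, 0, 0, 0, 0], gripper=0.0, grip_force=8)

```text
t: 3.45
tool_pos: [0.5596, -0.2113, 0.0851]
orientation: [3.092, 0.551, 0.0]
wrist_force: [0.5, -1.1, -1.0]
finger_gap: 0.0137
grasp_force: 7.0
```

>>> jog_arm(plan=[0.0003, 0.0062, 0, -0.1, 0.0012, 0.0123, 0, -0.2, 0.0028, 0.0183, 0, -0.3, 0.0049, 0.0241, 0, -0.4, 0.0076, 0.0297, 0, -0.5, 0.0108, 0.035, 0, -0.6])

```text
t: 4.2
tool_pos: [0.5808, -0.2405, 0.085]
orientation: [-2.789, -1.445, 0.003]
wrist_force: [-2.6, -0.7, 0.6]
finger_gap: 0.0136
grasp_force: 7.5
```

```bash
python3 - <<'E'
from h import *
s=bot.state(); print(s["t"],s["wrist_force"].round(2),s["moment"].round(2),s["finger_gap"],s["grasp_force"],jig(s["tool_pos"]),s["tool_pos"])
E
```

```text
4.2 [-2.64 -0.7   0.57] [-0.34  0.41 -0.07] 0.01358519154586169 7.534234374761581 [-0.0137 -0.1603] [ 0.58075223 -0.24054519  0.08496267]
```

>>> jog_arm(plan=[0.0003, 0.0062, 0, -0.1, 0.0012, 0.0123, 0, -0.2, 0.0028, 0.0183, 0, -0.3, 0.0049, 0.0241, 0, -0.4, 0.0076, 0.0297, 0, -0.5, 0.0108, 0.035, 0, -0.6, 0.0154, 0.0409, 0, -0.72, 0.0154, 0.0409, 0, -0.72, 0.0154, 0.0409, 0, -0.72])

```text
t: 5.32
tool_pos: [0.6242, -0.2513, 0.085]
orientation: [2.108, 2.329, 0.001]
wrist_force: [1.4, -1.3, -0.7]
finger_gap: 0.0134
grasp_force: 7.0
```

```bash
python3 - <<'E'
from h import *
s=bot.state(); c=bot.calibration("wrist"); im=bot.camera("wrist"); cv2.imwrite("pics/w2.png",im[:,:,::-1]); np.save("w2.npy",c,allow_pickle=True)
M=R.from_rotvec(s["orientation"]).as_matrix()
print(s["t"],s["wrist_force"].round(2),s["moment"].round(2),s["finger_gap"],s["grasp_force"],jig(s["tool_pos"]),s["tool_pos"], "yaw-th",np.arctan2(M[1,0],M[0,0])-th)
E
```

```text
5.325 [ 1.4  -1.33 -0.67] [-0.15 -0.41  0.  ] 0.013353797561652638 6.98129341006279 [ 0.0284 -0.1755] [ 0.62418759 -0.25129673  0.08504884] yaw-th 1.566858091592614
```

View pics/w2.png

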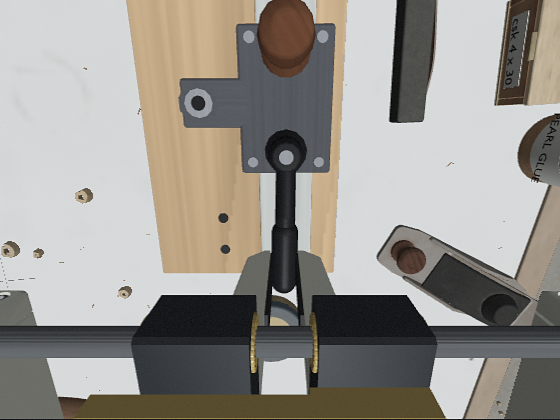

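The lever now lies in line with the rail: hub (286,157), grip down to (285,290). Next I release it and measure the knob and bushing from this view.

```bash
python3 - <<'E'
from h import *
c=np.load("w2.npy",allow_pickle=True).item()
for n,p,z in [("hub",(286,157),.115),("TL",(237,24),.067),("TR",(336,24),.067),("BL",(243,172),.067),("BR",(330,172),.067),("screwsL",(242,36),.067),("sR",(323,36),.067),("sBL",(253,162),.067),("sBR",(319,162),.067),("bush.05",(198,103),.05),("bush.06",(198,103),.06),("armtop",(181,79),.055),("armbot",(181,127),.055),("knob.12",(286,27),.115)]:
    w=cast(c,p,z)[0,:2]; print(n,w.round(4),jig(w))
for z in (.067,.123): print(proj(c,np.r_[o+ex*.03+ey*-.0535,z]))
E
```

```text
hub [ 0.6178 -0.1864] [ 0.0287 -0.1103]
TL [ 0.5821 -0.1178] [ 0.0003 -0.0384]
TR [ 0.6402 -0.112 ] [ 0.0587 -0.0386]
BL [ 0.5908 -0.2052] [-0.     -0.1262]
BR [ 0.6495 -0.1994] [ 0.0589 -0.1264]
screwsL [ 0.5854 -0.1238] [ 0.003  -0.0447]
sR [ 0.6335 -0.119 ] [ 0.0513 -0.0448]
sBL [ 0.5971 -0.1978] [ 0.007  -0.1195]
sBR [ 0.6412 -0.1934] [ 0.0513 -0.1197]
bush.05 [ 0.5553 -0.1639] [-0.0311 -0.0815]
bush.06 [ 0.558  -0.1641] [-0.0284 -0.0819]
armtop [ 0.5454 -0.1503] [-0.0396 -0.0668]
armbot [ 0.5453 -0.1807] [-0.0428 -0.0971]
knob.12 [ 0.6118 -0.1283] [ 0.0288 -0.0519]
[[287.30678525  52.30772913]]
[[288.91160371  26.06332942]]
```

>>> jog_arm(plan=[0, 0, 0, 0, 0, 0, 0, 0, 0, 0, -0.01, 0, 0, 0, -0.04, 0, 0, 0, -0.07, 0, 0, 0, -0.07, 0], gripper=0.07)

```text
t: 6.12
tool_pos: [0.6256, -0.2522, 0.1589]
orientation: [2.101, 2.327, 0.002]
wrist_force: [-0.5, 0.0, 0.5]
finger_gap: 0.0675
grasp_force: 0.0
```

>>> jog_arm(plan=[0.03, 0, 0, 0, 0.07, 0, 0, 0, 0.11, 0, 0, 0, 0.123, 0, 0, 0, 0.123, 0, 0.02, 0, 0.123, 0, 0.045, 0, 0.123, 0, 0.065, 0, 0.123, 0, 0.072, 0, 0.123, 0, 0.072, 0])

```text
t: 7.25
tool_pos: [0.6111, -0.1292, 0.0825]
orientation: [-2.105, -2.331, 0.001]
wrist_force: [-0.5, 0.4, 1.0]
finger_gap: 0.0699
grasp_force: 0.0
```

>>> jog_arm(plan=[0, 0, 0, 0, 0, 0, 0, 0, 0, 0, 0, 0, 0, 0, 0, 0, 0, 0, 0, 0], gripper=0.0, grip_force=15)

```text
t: 7.88
tool_pos: [0.6128, -0.1288, 0.0834]
orientation: [2.104, 2.33, 0.003]
wrist_force: [2.6, 1.0, -2.1]
finger_gap: 0.0264
grasp_force: 15.0
```

```bash
cat > look.py <<'E'
from h import *
import sys
s=bot.state(); c=bot.calibration("wrist"); im=bot.camera("wrist"); n=sys.argv[1]; cv2.imwrite(f"pics/{n}.png",im[:,:,::-1]); np.save(f"{n}.npy",c,allow_pickle=True)
cv2.imwrite(f"pics/{n}t.png",bot.camera("top")[:,:,::-1])
M=R.from_rotvec(s["orientation"]).as_matrix(); f=s["wrist_force"][:2]
print(s["t"],"F jig",(f@ex).round(2),(f@ey).round(2),s["finger_gap"],s["grasp_force"],jig(s["tool_pos"]),s["tool_pos"], "yaw-th",np.arctan2(M[1,0],M[0,0])-th)
E
python3 look.py w3
```

```text
7.875 F jig 2.72 0.72 0.02642058867604575 14.997611045837402 [ 0.0297 -0.0524] [ 0.61277194 -0.12878132  0.08339879] yaw-th 1.5689530232632614
```

View pics/w3.png

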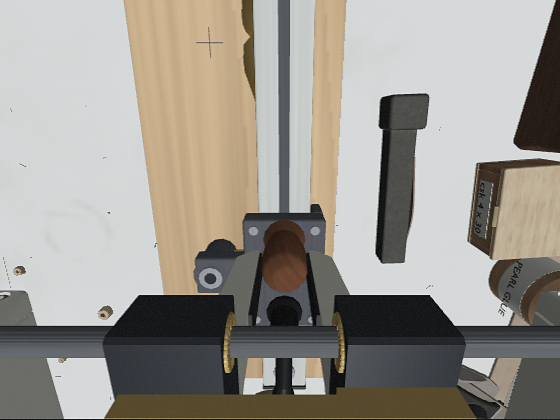

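The gripper holds the knob. In this view the cross is at (210,42), the bushing at (210,278), and the notch at about (248,36).

```bash
python3 - <<'E'
from h import *
c=np.load("w3.npy",allow_pickle=True).item()
for n,p,z in [("cross",(210,42),.018),("bush.05",(210,278),.05),("bush.06",(210,278),.06),("saddle front",(285,213),.067)]:
    w=cast(c,p,z)[0,:2]; print(n,w.round(4),jig(w))
E
```

```text
cross [0.5439 0.0022] [-0.0252  0.085 ]
bush.05 [ 0.5563 -0.1749] [-0.0312 -0.0925]
bush.06 [ 0.5584 -0.169 ] [-0.0285 -0.0868]
saddle front [ 0.6106 -0.1083] [ 0.0297 -0.0319]
```

>>> jog_arm(plan=[0.004, 0, 0, 0, 0.012, 0, 0, 0, 0.022, 0, 0, 0, 0.032, 0, 0, 0, 0.042, 0, 0, 0, 0.052, 0, 0, 0, 0.062, 0, 0, 0, 0.072, 0, 0, 0, 0.08, 0, 0, 0, 0.084, 0, 0, 0, 0.084, 0, 0, 0, 0.084, 0, 0, 0])

```text
t: 9.48
tool_pos: [0.604, -0.0449, 0.0834]
orientation: [2.104, 2.331, 0.003]
wrist_force: [5.6, 0.7, -1.3]
finger_gap: 0.0262
grasp_force: 15.0
```

```bash
python3 look.py w4
```

```text
9.475 F jig 5.61 0.12 0.026245627031378286 14.990713745355606 [0.0297 0.0319] [ 0.60402902 -0.04492933  0.0833751 ] yaw-th 1.56931758683332
```

View pics/w4.png

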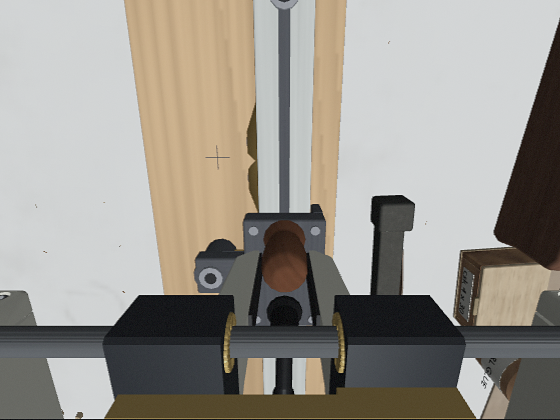

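The guide slid 84 mm freely and the lever is still in line. The cross is now at (217,157). I'll move further and measure the cross again from closer in.

>>> jog_arm(plan=[0.004, 0.0003, 0, 0, 0.01, 0.0006, 0, 0, 0.017, 0.001, 0, 0, 0.024, 0.0014, 0, 0, 0.031, 0.0018, 0, 0, 0.036, 0.002, 0, 0, 0.038, 0.002, 0, 0, 0.038, 0.002, 0, 0])

```text
t: 10.58
tool_pos: [0.6003, -0.0067, 0.0833]
orientation: [-2.104, -2.331, 0.0]
wrist_force: [-0.4, 0.0, 6.2]
finger_gap: 0.0267
grasp_force: 15.0
```

```bash
python3 look.py w5; python3 - <<'E'
from h import *
c=np.load("w4.npy",allow_pickle=True).item()
print(jig(cast(c,(217,157),.018)[0]), )
c=np.load("w5.npy",allow_pickle=True).item(); p=proj(c,np.r_[o+ex*-.025+ey*.085,.018])[0]; print("expect cross w5",p)
im=cv2.imread("pics/w5.png"); u,v=int(p[0]),int(p[1])
cv2.imwrite("pics/w5c.png",cv2.resize(im[v-60:v+90,u-60:u+120],None,fx=4,fy=4,interpolation=cv2.INTER_CUBIC)); print(u-60,v-60)
E
```

```text
10.575 F jig -0.38 0.07 0.026747051874765487 14.997369647026062 [0.0299 0.0703] [ 0.60025839 -0.00668647  0.08329036] yaw-th 1.5695472643670028
[-0.0258  0.0853]
expect cross w5 [221.07148407 202.47533674]
161 142
```

View pics/w5c.png

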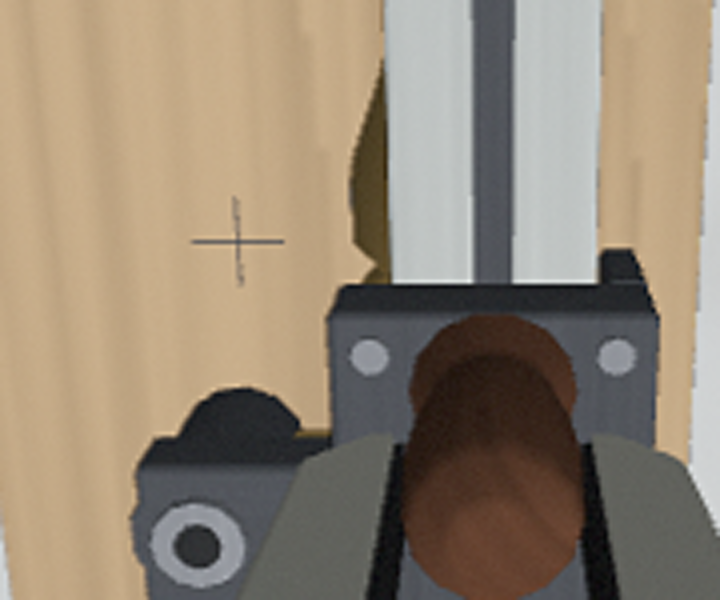

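```bash
python3 - <<'E'
from h import *
c=np.load("w5.npy",allow_pickle=True).item()
f=lambda X:(np.array(X)+.5)/4-.5+[161,142]
for n,p,z in [("cross",(238,241),.018),("front",(492,317),.067),("screwL",(370,357),.067),("screwR",(617,357),.067),("bush",(197,547),.06),("bush",(197,547),.055)]: print(n,f(p),jig(cast(c,f(p),z)[0]))
E
```

```text
cross [220.125 201.875] [-0.0258  0.0855]
front [283.625 220.875] [0.0288 0.0851]
screwL [253.125 230.875] [0.007  0.0775]
screwR [314.875 230.875] [0.0511 0.0775]
bush [209.875 278.375] [-0.0286  0.0355]
bush [209.875 278.375] [-0.0299  0.0327]
```

>>> jog_arm(plan=[0.002, 0, 0, 0, 0.006, 0, 0, 0, 0.011, 0, 0, 0, 0.016, 0, 0, 0, 0.021, 0, 0, 0, 0.026, 0, 0, 0, 0.03, 0, 0, 0, 0.032, 0, 0, 0, 0.032, 0, 0, 0])

```text
t: 11.8
tool_pos: [0.5971, 0.0237, 0.0832]
orientation: [2.105, 2.332, -0.003]
wrist_force: [0.1, -3.1, 5.8]
finger_gap: 0.0266
grasp_force: 15.0
```

```bash
python3 look.py w6
```

```text
11.8 F jig -0.18 -3.11 0.026589861862206576 14.99718189239502 [0.0299 0.1009] [0.59710456 0.02372324 0.08324909] yaw-th 1.5691958229819976
```

>>> jog_arm(plan=[0.002, 0, 0, 0, 0.004, 0, 0, 0, 0.006, 0, 0, 0, 0.007, 0, 0, 0, 0.007, 0, 0, 0])

```text
t: 12.52
tool_pos: [0.5964, 0.0304, 0.0833]
orientation: [2.105, 2.331, -0.003]
wrist_force: [0.0, -4.4, 6.0]
finger_gap: 0.0264
grasp_force: 15.0
```

>>> jog_arm(plan=[0.001, 0, 0, 0, 0.002, 0, 0, 0, 0.002, 0, 0, 0])

```text
t: 12.9
tool_pos: [0.5961, 0.0332, 0.0832]
orientation: [-2.105, -2.331, 0.002]
wrist_force: [-1.0, -3.1, 5.4]
finger_gap: 0.0267
grasp_force: 15.0
```

>>> jog_arm(plan=[0.001, 0, 0, 0, 0.002, 0, 0, 0, 0.002, 0, 0, 0])

```text
t: 13.28
tool_pos: [0.5958, 0.0362, 0.0832]
orientation: [-2.104, -2.331, 0.0]
wrist_force: [-2.0, 0.4, 6.0]
finger_gap: 0.0264
grasp_force: 15.0
```

```bash
python3 look.py w7
```

```text
13.275 F jig -1.98 0.58 0.026430107735243097 14.997559636831284 [0.0299 0.1134] [0.59580826 0.03621844 0.08324795] yaw-th 1.5691908332790188
```

>>> jog_arm(plan=[0.001, 0, 0, 0, 0.001, 0, 0, 0, 0.001, 0, 0, 0])

```text
t: 13.75
tool_pos: [0.5958, 0.0371, 0.0833]
orientation: [-2.104, -2.331, 0.0]
wrist_force: [-0.5, 0.4, 6.2]
finger_gap: 0.0263
grasp_force: 15.0
```

>>> jog_arm(plan=[0.001, 0, 0, 0, 0.001, 0, 0, 0, 0.001, 0, 0, 0])

```text
t: 14.12
tool_pos: [0.5957, 0.0376, 0.0833]
orientation: [-2.105, -2.331, 0.001]
wrist_force: [0.1, -0.6, 6.5]
finger_gap: 0.0266
grasp_force: 15.0
```

```bash
python3 look.py w8
```

```text
14.125 F jig 0.03 -0.61 0.026613247699157096 14.997255206108093 [0.0299 0.1148] [0.59567647 0.03758691 0.08327911] yaw-th 1.5692242290443987
```

The force pattern fits the ball dropping into the notch: resistance, then a forward pull, then about zero. I'll loosen the grip briefly so the ball centres itself, then grip again.

>>> jog_arm(plan=[0, 0, 0, 0, 0, 0, 0, 0, 0, 0, 0, 0, 0, 0, 0, 0], gripper=0.04)

```text
t: 14.72
tool_pos: [0.5961, 0.0376, 0.0828]
orientation: [-2.105, -2.331, 0.0]
wrist_force: [-1.0, 0.5, 0.1]
finger_gap: 0.0401
grasp_force: 0.0
```

```bash
python3 look.py w9; python3 - <<'E'
from h import *
a=cv2.imread("pics/w8.png",0);b=cv2.imread("pics/w9.png",0)
# guide shift: left saddle screw + bushing patch
for (u,v) in [(253,231),(210,278)]:
    t=a[v-14:v+15,u-14:u+15]; W=b[v-24:v+25,u-24:u+25]
    print(cv2.phaseCorrelate(np.float32(t),np.float32(b[v-14:v+15,u-14:u+15])))
s=bot.state();print(s["wrist_force"])
cv2.imwrite("pics/w9c.png",cv2.resize(cv2.imread("pics/w9.png")[130:300,150:350],None,fx=3,fy=3,interpolation=cv2.INTER_CUBIC))
E
```

```text
14.725 F jig -0.93 0.58 0.04012384055743551 0.0 [0.0303 0.1148] [0.59608242 0.03758502 0.08276542] yaw-th 1.5692046538370221
((-0.3870164950836372, 0.1804413936573166), 1.0906976943545872)
((-0.5284834019770699, 0.49352141592504317), 0.4807511795891656)
[0.66103032 0.04242817 0.64397191]
```

View pics/w9c.png

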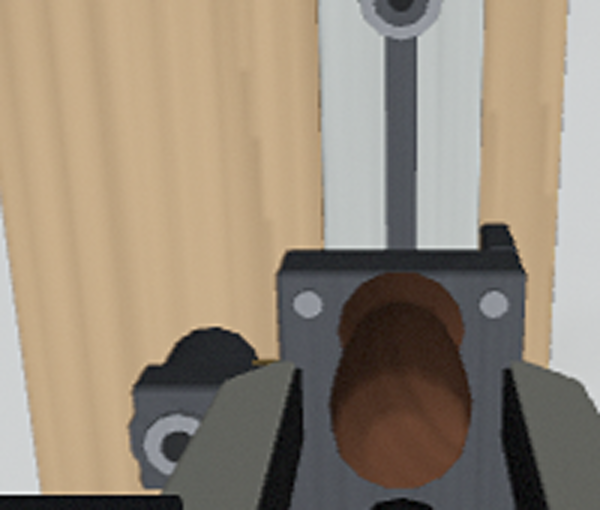

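Once loosened, the guide moved by less than half a pixel, so it is sitting home in the notch. I'll grip again.

>>> jog_arm(plan=[0, 0, 0, 0, 0, 0, 0, 0, 0, 0, 0, 0, 0, 0, 0, 0, 0, 0, 0, 0, 0, 0, 0, 0], gripper=0.0, grip_force=15)

```text
t: 15.58
tool_pos: [0.596, 0.0375, 0.0831]
orientation: [-2.105, -2.331, 0.001]
wrist_force: [-2.7, 0.2, 2.6]
finger_gap: 0.0263
grasp_force: 15.0
```

```bash
python3 look.py w10; python3 - <<'E'
from h import *
a=np.float32(cv2.imread("pics/w9.png",0));b=np.float32(cv2.imread("pics/w10.png",0))
print(cv2.phaseCorrelate(a[217:246,239:268],b[217:246,239:268]))
print(bot.finish_job())
E
```

```text
15.575 F jig -2.64 0.45 0.026266383963546545 15.000721961259842 [0.0302 0.1146] [0.59595737 0.03745266 0.08306406] yaw-th 1.5691761138105969
((0.2423593295473676, -0.2861357750094875), 1.0560615339544084)
the job is handed in; nothing more can be done
None
```

The job is handed in at about 15.6 s: the clamp lever was turned in line with the rail, then the guide was slid to the notch, where force and camera readings put it home, with the knob still gripped; no verdict came back.

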